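# Stand up the fallen cup, then hold the kiln lid at its balance point

## Robot

A 6-joint arm with a two-finger parallel gripper is mounted at the origin on the work surface. World frame = base frame: x ahead of the robot, y to its left, z up, the work surface at z = 0. Lengths are in m, angles in rad, forces in N, time in s.
With the tool pointing down it reaches from about 0.3 to 0.775 m from the base axis. Payload 14.6 kg.
Tool frame: the origin (TCP) lies on the front face of the gripper's body, between the roots of the fingers; the fingertips stand 97 mm ahead of it and the grasp point (between the pads) lies 78 mm ahead of it; z points along the fingers, x is the direction in which the jaws open and shut, and the axes are right-handed (so a half turn about z gives the same grasp; the last joint's range is limited). The gripper opens to 94 mm and grips with 3 to 60 N. Pads are 16 mm wide; open, the fingers measure 119 mm over their backs; the gripper's body (75 mm by 177 mm) begins 78 mm behind the grasp point.
Start: joints at [-1.365, 0.3, 1.521, -0, 1.321, -0.067], TCP at [0.148, -0.53, 0.303] pointing down, gripper open.
Joint ranges: [-3.03, 3.03], [-0.79, 2.21], [0.23, 2.52], [-1.04, 4.18], [0, 3.07], [-2.55, 2.55]. Speed limits (rad/s): [2.22, 2.22, 2.57, 3.14, 3.14, 3.14].

## Interface

Orientations are given as [roll, pitch, yaw] about the fixed x, y, z axes, in that order (R = Rz(yaw) Ry(pitch) Rx(roll)).
In Python, from station import sensors, camera, ctrl gives the robot as it stands.
- The arm moves only by the tool move_arm, never from a script. Its argument "rows" is text: rows parted by semicolons, each of 6 numbers parted by spaces: the shift along the tool's x, y, z in mm, then the turn, a rotation vector about the tool's x, y, z in rad. In form: x y z wx wy wz; .... A call has 1 to 20 rows; each row shifts and turns the pose as measured when the row begins, along the tool's axes as they then stand; what a row does not reach is not made up. A row lasts 1/8 s, in which the tool goes at most 62.5 mm and 10.7 degrees, less where a joint would pass 70% of its speed; a pose out of reach is approached as far as the arm can. A call with a gripper value outside its range is refused whole. "grip" is the opening, from -1 (shut) to 1 (fully open), set as the call begins (left out, the last holds). The fingers move at their own pace and stop on an object; "newtons" is the grip in N (left out, the last holds). Time passes only in rows, so rows that do not move let the fingers close. It gives the time, the measured TCP pose, the force and the opening at its end, in the units of the state.
- sensors.get_obs(): the state, without advancing time (a new reading comes with each control period).
- camera(name): name is "side" or "top" or "wrist"; returns a dict with "color" (480x640x3 uint8, blue, green, red), "z_map" (480x640 float32, m along the optical axis (not along the pixel's ray), 0 where there is no reading), "mtx" (3x3 intrinsics, pixels), "position" and "attitude" of the camera in the world; the wrist camera has in their place "hand_eye" (4x4, takes a point from camera to tool coordinates, whose origin is the TCP and whose axes are the tool frame's). Camera axes: x right, y down, z forward; pixel columns grow to the right and rows downward; lengths in m; the calibration is good to about 2 mm. A picture is of the moment at which its call begins: read the wrist's pose just before it.
- ctrl.hand_in(): hands the job in, once; it reports no verdict.
The state is a dict: "time_s": time; "qpos": joint angles; "joint_vel": joint speeds; "tau": joint torques, N m; "ee_pos": TCP position; "eef_rot": TCP orientation; "force": force on the tool from outside, world axes, zero at the start; "moment": the same for the moment, N m; "grip_width": finger opening in m.
Only numpy, scipy, OpenCV 4.12 (cv2) and the standard library are available. Lean on these libraries where they do the work, as an engineer would, in place of code of your own. Each camera call takes 0.05 s, during which the arm holds its last target.

## Task

We are about to load the test kiln, and its lid stay is off for repair, so I need you to hold the lid. First stand the cup that has fallen over back on its foot on the ware board - set it down, do not drop it - and let go of it; then take the kiln lid by its handle, swing it up to its balance point, where it wants to fall neither shut nor backwards, and finish holding it still there by the handle. Do not let the lid drop or go over backwards, and leave the other cups, the bowl and the glaze jar standing where they are.

Things in the scene. Friction and masses are not known exactly. Their poses are not given: they have to be found in the camera images.
- fallen_cup: a loose unglazed grey-buff clay tea cup, without handle: 62 mm tall, straight-walled and 60 mm across from the rim down to 18 mm above the foot, tapering to a 44 mm foot; wall 4.5 mm, about 0.12 kg. Origin: centre of the underside of its foot; z axis: from foot to mouth. It lies on its side on the front half of the board, its axis level, the mouth turned to the left (+y) or back left.
- board: the plywood ware board the cups are on, fixed: 320 mm (x) by 230 mm (y), its top 18 mm above the table. Origin: centre of the underside, on the table; x points to the back (away from the robot), z up
- cup_a: a loose unglazed grey-buff clay tea cup, without handle: 62 mm tall, straight-walled and 60 mm across from the rim down to 18 mm above the foot, tapering to a 44 mm foot; wall 4.5 mm, about 0.12 kg. Origin: centre of the underside of its foot; z axis: from foot to mouth. It stands in the row at the back of the board.
- cup_b: a loose unglazed grey-buff clay tea cup, without handle: 62 mm tall, straight-walled and 60 mm across from the rim down to 18 mm above the foot, tapering to a 44 mm foot; wall 4.5 mm, about 0.12 kg. Origin: centre of the underside of its foot; z axis: from foot to mouth. It stands in the row at the back of the board.
- cup_c: a loose unglazed grey-buff clay tea cup, without handle: 62 mm tall, straight-walled and 60 mm across from the rim down to 18 mm above the foot, tapering to a 44 mm foot; wall 4.5 mm, about 0.12 kg. Origin: centre of the underside of its foot; z axis: from foot to mouth. It stands in the row at the back of the board.
- bowl: a loose dark brown clay bowl standing on the table beyond the left of the work, 144 mm across the rim, 68 mm tall. Origin: centre of its underside
- glaze_jar: a loose glaze jar with white cap standing on the table beyond the right of the work, 72 mm across, 115 mm tall. Origin: centre of its underside
- kiln_hinge (a point): middle of the kiln lid's hinge line, at the kiln's back, 100 mm above the table. Axes: kiln x front to back, y along the hinge, z up. The kiln is fixed, a bench-top box 200 (x) by 250 mm (y), with a grey control box 55 mm wide, 86 mm high on its -y side; its front face is 208 mm in front of the hinge. It may stand left or right of the board
- lid_handle (a point): the lid's handle: a round wooden bar along y, 12 mm diameter, 124 mm long, on two 8 mm steel posts 100 mm apart, its axis 40 mm out from the lid's front face (34 mm clear behind it). This point: middle of the bar; axes the kiln's when shut, turning with the lid. Shut, the bar is 248 mm in front of the hinge line and 27 mm above it (127 mm above the table)
- kiln_lid (a joint): opening angle of the kiln lid, rad: 0 shut, grows as its front edge swings up and back; stop at 1.9. Slab 200 (x) by 250 (y) by 52 mm, top 153 mm above the table when shut, 0.7 to 0.95 kg. It swings freely: below 1.345 it falls shut, above it falls over backwards. It balances at 1.345 (77 degrees: the slab still 13 degrees short of upright, leaning to the front)

How it is judged:
On the way, in this order (a step that is already met when the one before it is completed fails the run):
1. the fallen cup stands upright on the ware board, let go and at rest (angle between fallen_cup's own z axis and vertical below 0.12 rad and z of fallen_cup in the frame of board between 0.012 and 0.024 m and x of fallen_cup in the frame of board between -0.155 and 0.155 m and y of fallen_cup in the frame of board between -0.11 and 0.11 m and contact force between each of the fingers, the arm and fallen_cup below 0.05 N and linear speed of fallen_cup below 0.03 m/s), for 0.4 s.
2. the kiln lid is at its balance point, still, held by the handle (value of joint kiln_lid between 1.275 and 1.415 rad and velocity of joint kiln_lid between -0.08 and 0.08 rad/s and contact force between the fingers and kiln_lid_c0 above 0.3 N), for 0.3 s.
At the end, for the whole second after the job is handed in: Lid held still by its handle (finger contact over 0.3 N, under 0.08 rad/s) within 0.07 rad of balance (1.345 rad); the cup stands untouched on its foot on the board (tilt under 0.12 rad), at rest; other cups, bowl and jar upright within 30 mm of where they were (all of step 1 and all of step 2 and distance of each of cup_a, cup_b, cup_c, bowl, glaze_jar from where it was at the start of the episode below 0.03 m and angle between each of cup_a, cup_b, cup_c, bowl, glaze_jar's own z axis and vertical below 0.2 rad); the arm keeps its last pose, push and grip.
It fails at once if the lid was let drop (falling faster than 2.5 rad/s) (velocity of joint kiln_lid below -2.5 rad/s).
It fails at once if the lid went over backwards, 0.2 rad past its balance point (value of joint kiln_lid above 1.545 rad).
It fails at once if the cup was let go more than 45 mm above the board (z of fallen_cup in the frame of board above 0.063 m and contact force between each of the fingers, the arm and fallen_cup below 0.001 N).
It fails at once if another cup, the bowl or the jar was moved more than 30 mm or knocked over (distance of any of cup_a, cup_b, cup_c, bowl, glaze_jar from where it was at the start of the episode above 0.03 m or angle between any of cup_a, cup_b, cup_c, bowl, glaze_jar's own z axis and vertical above 0.4 rad).
It also fails if it takes over 69 s, if anything falls off the work surface, if the arm or the gripper's body presses on something with over 40 N, if the wrist force passes 120 N, or if a joint passes its speed limit or range.

## Working session

There is one attempt and no reset: what is moved stays moved. The work goes in short steps, Python scripts to look and compute and a tool call to move; the robot and the scene stay as the last step left them, time stands still between calls to the robot, and variables do not carry over. Pictures are saved under pics/ and viewed, and the job is handed in when it is done.

Besides the shell and the picture viewer there is one more tool, called after "Emit:" by a JSON object that holds its "name" and its "arguments". move_arm: Moves the arm, as the interface text tells. Its arguments: {"type":"object","properties":{"rows":{"type":"string"},"grip":{"type":"number"},"newtons":{"type":"number"}},"required":["rows"]}

```bash
ls; mkdir -p pics; cat > h.py <<'E'
import numpy as np, cv2
from scipy.spatial.transform import Rotation as R
from station import sensors, camera, ctrl
def pose():
    o=sensors.get_obs(); T=np.eye(4); T[:3,:3]=R.from_euler('xyz',o['eef_rot']).as_matrix(); T[:3,3]=o['ee_pos']; return T,o
def camT(c,T=None):
    if 'hand_eye' in c: return T@np.array(c['hand_eye'])
    M=np.eye(4); a=np.array(c['attitude'],float)
    M[:3,:3]=a if a.shape==(3,3) else R.from_euler('xyz',a).as_matrix(); M[:3,3]=c['position']; return M
def cloud(c,M):
    z=c['z_map']; K=np.array(c['mtx']); v,u=np.mgrid[:480,:640]
    P=np.stack([(u-K[0,2])/K[0,0]*z,(v-K[1,2])/K[1,1]*z,z],-1)
    W=P@M[:3,:3].T+M[:3,3]; W[z<=0]=np.nan; return W
E
python3 - <<'E'
from h import *
print(sensors.get_obs())
for n in ['side','top','wrist']:
    T,o=pose(); c=camera(n); cv2.imwrite(f'pics/{n}0.png',c['color']); print(n,c['mtx'],c.get('position'),c.get('attitude'),c.get('hand_eye'))
    np.savez(f'pics/{n}0.npz',W=cloud(c,camT(c,T)),color=c['color'])
E
```

```text
pics
{'time_s': 0.0, 'qpos': array([-1.36464726e+00,  3.00499152e-01,  1.52158167e+00, -1.64866215e-06,
        1.32071464e+00, -6.65706248e-02]), 'joint_vel': array([-0.00191334,  0.00159278, -0.00167347, -0.00019637, -0.00049972,
       -0.00047625]), 'tau': array([-6.99309003e-04, -5.31808627e+01, -3.52737665e+01,  7.08849868e-02,
        2.43802113e-02, -4.85009537e-05]), 'ee_pos': array([ 0.14812484, -0.52952124,  0.30207063]), 'eef_rot': array([-3.14151423e+00,  1.20024609e-03, -1.29807618e+00]), 'force': array([ 0.08185592,  0.42411052, -0.55498067]), 'moment': array([0.02756925, 0.05984363, 0.02673915]), 'grip_width': 0.09389369395321752}
side [[608.58466471   0.         314.06998961]
 [  0.         608.58466471 236.31155374]
 [  0.           0.           1.        ]] [ 0.38920304 -1.12414381  1.45440701] [-2.43407189  0.01674411 -0.18951019] None
top [[497.93323559   0.         317.99517859]
 [  0.         497.93323559 249.47853529]
 [  0.           0.           1.        ]] [0.29980841 0.0029815  1.38752632] [-2.94495889 -0.01472269 -1.58620302] None
wrist [[344.90978839   0.         313.03699868]
 [  0.         344.90978839 240.89087015]
 [  0.           0.           1.        ]] None None [[ 9.99998944e-01  7.82554538e-07  1.45316848e-03  2.07264988e-04]
 [-3.68368782e-04  9.67473466e-01  2.52972244e-01 -7.32692586e-02]
 [-1.40570399e-03 -2.52972512e-01  9.67472445e-01 -8.18515333e-02]
 [ 0.00000000e+00  0.00000000e+00  0.00000000e+00  1.00000000e+00]]
```

View pics/top0.png

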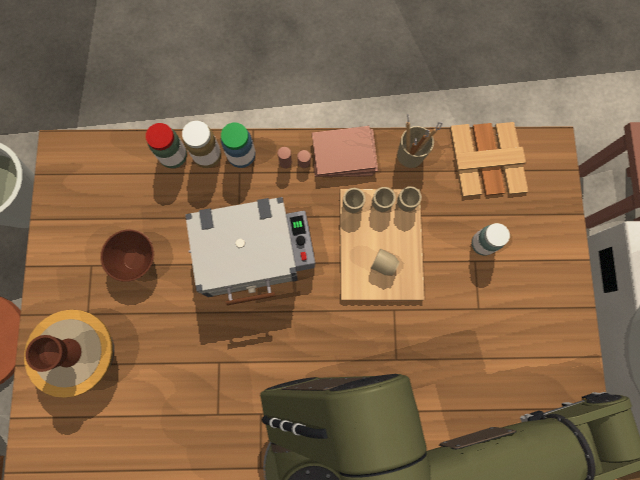

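View pics/side0.png

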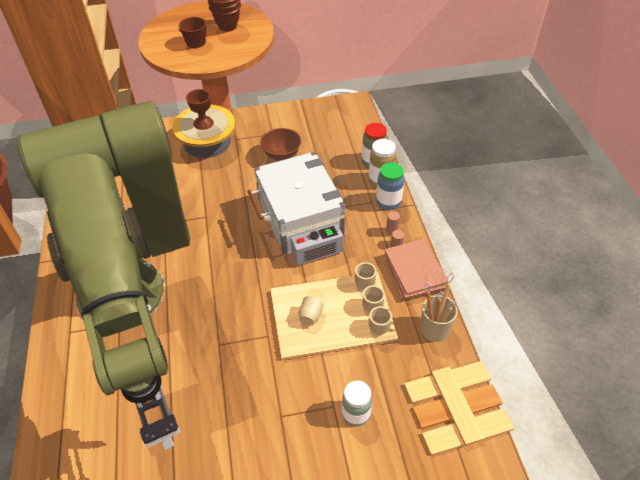

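The board is at top-view pixels (340–423, 188–300), with the fallen cup at about (385,262) and three cups at row 200. The kiln is at (190–313, 200–300), left of the board, and its handle is at about (250,293).

```bash
python3 - <<'E'
from h import *
d=np.load('pics/top0.npz'); W=d['W']; im=d['color']
cv2.imwrite('pics/crop1.png',cv2.resize(im[180:310,325:440],None,fx=4.6,fy=4.6,interpolation=cv2.INTER_CUBIC))
cv2.imwrite('pics/crop2.png',cv2.resize(im[190:310,180:325],None,fx=4.6,fy=4.6,interpolation=cv2.INTER_CUBIC))
for u,v in [(380,235),(345,290),(418,290),(385,262),(353,200),(384,198),(410,197),(210,222),(265,210),(240,270),(250,293),(275,330)]:
    print(u,v,W[v,u].round(4))
# board points
z=W[...,2]
m=(abs(z-.018)<.004); m2=np.zeros_like(m); m2[185:303,336:427]=1; m&=m2
P=W[m][:,:2].astype(np.float32); r=cv2.minAreaRect(P); print('board',r)
# fallen cup
m=np.zeros(z.shape,bool); m[238:285,362:410]=1; m&=(z>.028)
P=W[m]; print('cup n',len(P),P.min(0),P.max(0)); print(cv2.minAreaRect(P[:,:2].astype(np.float32)))
d2=np.load('pics/side0.npz');W2=d2['W'];z2=W2[...,2]
m=np.zeros(z.shape,bool); m[285:335,290:335]=1; m&=(z2>.028)&(abs(W2[...,0]-P[:,0].mean())<.06)
Q=W2[m]; print('side',len(Q),Q.min(0),Q.max(0)); print(cv2.minAreaRect(Q[:,:2].astype(np.float32)))
cv2.imwrite('pics/crop3.png',cv2.resize(d2['color'][260:370,260:400],None,fx=5,fy=5,interpolation=cv2.INTER_CUBIC))
np.save('pics/fc.npy',np.vstack([P,Q]))
E
```

```text
380 235 [ 0.6115 -0.1971  0.0194]
345 290 [ 0.4574 -0.0943  0.0165]
418 290 [ 0.4545 -0.2964  0.0183]
385 262 [ 0.5244 -0.1993  0.076 ]
353 200 [ 0.7125 -0.123   0.0281]
384 198 [ 0.7178 -0.2117  0.0271]
410 197 [ 0.7202 -0.2864  0.0261]
210 222 [0.6194 0.2544 0.1564]
265 210 [0.6494 0.115  0.1564]
240 270 [0.4957 0.1771 0.1518]
250 293 [4.545e-01 1.697e-01 4.000e-04]
275 330 [3.516e-01 1.000e-01 2.000e-04]
board ((0.5898457169532776, -0.19772969186306), (0.22993654012680054, 0.31851908564567566), 89.14493560791016)
cup n 482 [ 0.49352504 -0.23749489  0.04161156] [ 0.56469216 -0.16228683  0.08098203]
((0.5259357690811157, -0.2026926875114441), (0.06234779581427574, 0.05965826287865639), 62.129825592041016)
side 568 [ 0.47904845 -0.25472914  0.02801883] [ 0.57006268 -0.12673809  0.08877356]
((0.5269615054130554, -0.1940145343542099), (0.13164590299129486, 0.08420909941196442), 83.39474487304688)
```

View pics/crop1.png

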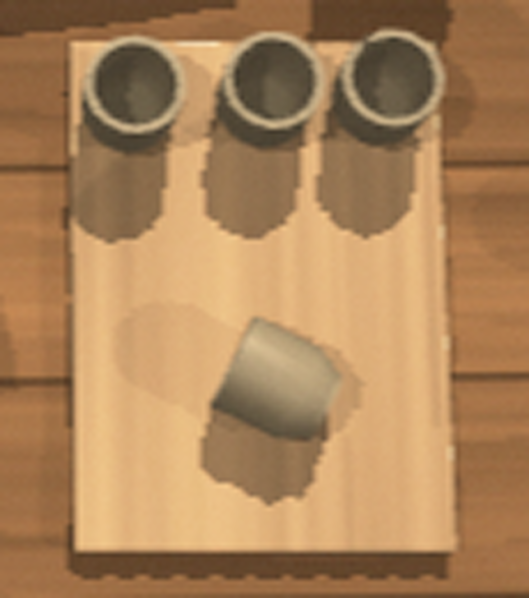

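View pics/crop2.png

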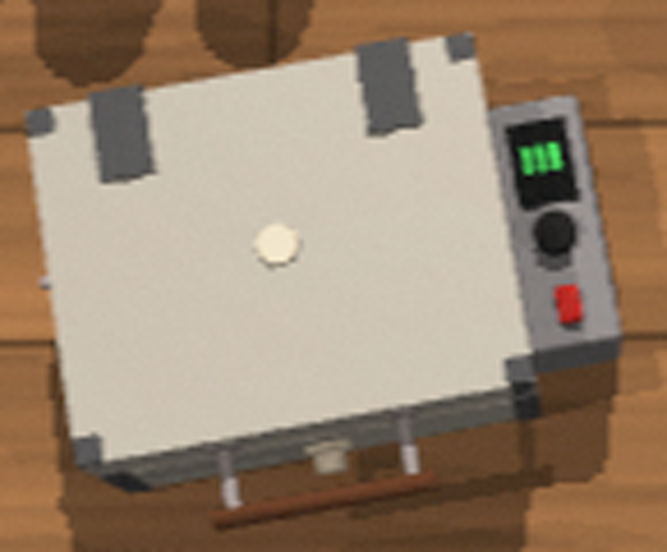

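View pics/crop3.png

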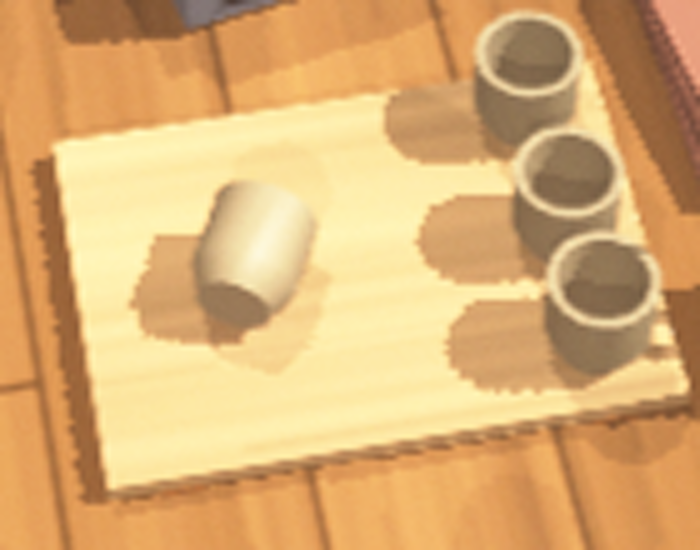

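```bash
cat > fit.py <<'E'
from h import *
from scipy.optimize import least_squares
def kiln():
    for n in ['top0','side0']:
        W=np.load(f'pics/{n}.npz')['W']; z=W[...,2]
        m=(abs(z-.153)<.006)&(W[...,0]>.38)&(W[...,0]<.72)&(W[...,1]>0)&(W[...,1]<.33)
        P=W[m]; r=cv2.minAreaRect(P[:,:2].astype(np.float32)); print(n,'lid',len(P),r,np.median(P[:,2]))
        # front edge y-dir fit / handle bar points
        m=(z>.105)&(z<.14)&(W[...,0]>.36)&(W[...,0]<.48)&(W[...,1]>.05)&(W[...,1]<.30)
        Q=W[m]; print(n,'bar?',len(Q)); 
        np.save(f'pics/bar_{n}.npy',Q)
kiln()
# cup: surface fit: unknown center xy (of point 35mm above foot), yaw
P=np.load('pics/fc.npy')
W=np.load('pics/side0.npz')['W']
P=[]
for n in ['top0','side0']:
    W=np.load(f'pics/{n}.npz')['W']
    m=(W[...,2]>.026)&(W[...,2]<.095)&(np.hypot(W[...,0]-.526,W[...,1]+.2)<.055)
    P.append(W[m])
def res(p,Q,off=0):
    a=np.array([np.cos(p[2]),np.sin(p[2]),0]); f=np.array([p[0],p[1],.048+off])
    d=Q-f; s=d@a; rad=np.linalg.norm(d-np.outer(s,a),axis=1)
    R_=np.where(s<.018,.022+.008*np.clip(s,0,.018)/.018,.030)
    side=np.abs(rad-R_)
    foot=np.hypot(s,np.maximum(rad-.022,0))
    out=np.maximum(s-.062,0)
    return np.minimum(np.hypot(side,np.maximum(-s,0)+out),foot)
for Q in P+[np.vstack(P)]:
    r=least_squares(res,[.513,-.23,1.13],args=(Q,),loss='soft_l1',f_scale=.003)
    a=np.array([np.cos(r.x[2]),np.sin(r.x[2])]); print('cup foot',r.x.round(4),'deg',np.degrees(r.x[2]).round(1),'gp',(r.x[:2]+.035*a).round(4),'res',np.sqrt(np.mean(r.fun**2)),len(Q))
E
python3 fit.py
```

```text
top0 lid 7685 ((0.5668772459030151, 0.18001806735992432), (0.2067592740058899, 0.2527746558189392), 10.157251358032227) 0.15324733872315477
top0 bar? 454
side0 lid 3216 ((0.5702081322669983, 0.17909367382526398), (0.20892708003520966, 0.2649341821670532), 10.042160987854004) 0.15549360145247837
side0 bar? 255
cup foot [ 0.513  -0.2274  1.0736] deg 61.5 gp [ 0.5296 -0.1966] res 0.0023742297403355804 484
cup foot [ 0.5157 -0.2323  1.0905] deg 62.5 gp [ 0.5319 -0.2013] res 0.0046766447590770414 581
cup foot [ 0.5147 -0.2314  1.1064] deg 63.4 gp [ 0.5304 -0.2001] res 0.003964496077493303 1065
```

Emit:
{"name": "move_arm", "arguments": {"rows": "-22 -44 0 0 0 0;-22 -44 0 0 0 0;-22 -44 0 0 0 0;-22 -44 0 0 0 0;-22 -44 0 0 0 0;-22 -44 0 0 0 0;-22 -44 0 0 0 0;-22 -44 0 0 0 0;-22 -44 0 0 0 0;-22 -44 0 0 0 0;0 0 0 0 0 -0.164;0 0 0 0 0 -0.164;0 0 0 0 0 -0.164;0 0 0 0 0 -0.164;0 0 0 0 0 -0.164;0 0 0 0 0 0", "grip": 1}}

```text
time_s: 2.15
ee_pos: [0.5235, -0.1867, 0.2987]
eef_rot: [-3.14, 0.007, -0.455]
force: [0.1, -0.0, -0.4]
grip_width: 0.0941
```

```bash
python3 - <<'E'
from h import *
T,o=pose(); print(o['qpos'].round(3))
c=camera('wrist'); W=cloud(c,camT(c,T)); np.savez('pics/w1.npz',W=W,color=c['color']); cv2.imwrite('pics/w1.png',c['color'])
E
```

```text
[-0.409  0.319  1.506  0.002  1.324  0.045]
```

View pics/w1.png

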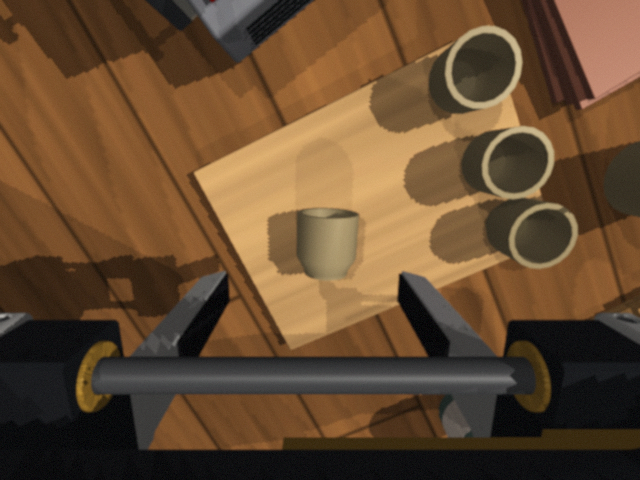

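The wrist view shows the cup at (327,240), mouth at the top of the image and axis near vertical, so the jaws are well aligned.

```bash
sed -i 's/^kiln()$//' fit.py; cat >> fit.py <<'E'
print('--wrist')
W=np.load('pics/w1.npz')['W']
m=(W[...,2]>.026)&(W[...,2]<.095)&(np.hypot(W[...,0]-.53,W[...,1]+.2)<.055)
Q=W[m]
b=(abs(W[...,2]-.018)<.01)&(np.hypot(W[...,0]-.58,W[...,1]+.2)<.1); print('board z',np.median(W[b][:,2]))
r=least_squares(res,[.513,-.23,1.09],args=(Q,),loss='soft_l1',f_scale=.003)
a=np.array([np.cos(r.x[2]),np.sin(r.x[2])]);print('cup foot',r.x.round(4),np.degrees(r.x[2]),'gp',(r.x[:2]+.035*a).round(4),'max z',Q[:,2].max(),'res',np.sqrt(np.mean(r.fun**2)),len(Q))
E
python3 fit.py
```

```text
cup foot [ 0.513  -0.2274  1.0736] deg 61.5 gp [ 0.5296 -0.1966] res 0.0023742297403355804 484
cup foot [ 0.5157 -0.2323  1.0905] deg 62.5 gp [ 0.5319 -0.2013] res 0.0046766447590770414 581
cup foot [ 0.5147 -0.2314  1.1064] deg 63.4 gp [ 0.5304 -0.2001] res 0.003964496077493303 1065
--wrist
board z 0.01785743296658643
cup foot [ 0.5146 -0.2318  1.0923] 62.58447794888403 gp [ 0.5307 -0.2007] max z 0.07962956153660239 res 0.001262866855622153 3742
```

Emit:
{"name": "move_arm", "arguments": {"rows": "0 -10.9 0.8 -0.14 0 0.023;0 -10.9 0.8 -0.14 0 0;0 -10.9 0.8 -0.14 0 0;0 -10.9 0.8 -0.14 0 0;0 -10.9 0.8 -0.14 0 0;0 0 0 0 0 0;0 0 0 0 0 0"}}

```text
time_s: 3.08
ee_pos: [0.5476, -0.1419, 0.2799]
eef_rot: [2.426, -0.01, -0.505]
force: [-0.8, 0.3, -0.4]
grip_width: 0.094
```

```bash
cat > st.py <<'E'
from h import *
import sys
def st(tgt=None):
    T,o=pose(); g=T[:3,3]+.078*T[:3,2]
    print('t',round(o['time_s'],2),'q',o['qpos'].round(3),'g',g.round(4),'x',T[:3,0].round(3),'z',T[:3,2].round(3),'F',o['force'].round(1),'w',round(o['grip_width'],4))
    if tgt is not None: print('shift mm tool',(T[:3,:3].T@(np.array(tgt)-g)*1000).round(1))
if __name__=='__main__': st([float(v) for v in sys.argv[1:4]] if len(sys.argv)>3 else None)
E
python3 st.py .5307 -.2007 .048
```

```text
t 3.08 q [-0.13   0.474  1.437 -0.661  1.539  0.507] g [ 0.5234 -0.187   0.221 ] x [ 0.875 -0.484  0.01 ] z [-0.311 -0.578 -0.755] F [-0.8  0.3 -0.4] w 0.094
shift mm tool [  11.3 -107.2  136.2]
```

Emit:
{"name": "move_arm", "arguments": {"rows": "1.4 -13.4 17 0 0.01 -0.027;1.4 -13.4 17 0 0 0;1.4 -13.4 17 0 0 0;1.4 -13.4 17 0 0 0;1.4 -13.4 17 0 0 0;1.4 -13.4 17 0 0 0;0 0 0 0 0 0"}}

```text
time_s: 3.95
ee_pos: [0.5527, -0.1538, 0.1442]
eef_rot: [2.433, -0.004, -0.485]
force: [0.0, -0.1, 0.1]
grip_width: 0.0941
```

```bash
python3 st.py .5307 -.2007 .048
```

```text
t 3.95 q [-0.149  0.65   1.51  -0.688  1.322  0.631] g [ 0.5292 -0.1988  0.085 ] x [ 0.885 -0.466  0.004] z [-0.301 -0.577 -0.759] F [ 0.  -0.1  0.1] w 0.0941
shift mm tool [  2.  -23.3  28.7]
```

Emit:
{"name": "move_arm", "arguments": {"rows": "1 -6 7.2 0 0 0;1 -6 7.2 0 0 0;0 -6 7.2 0 0 0;0 -5 7 0 0 0;0 0 0 0 0 0"}}

```text
time_s: 4.58
ee_pos: [0.5548, -0.1559, 0.1062]
eef_rot: [2.434, -0.006, -0.485]
force: [0.2, 0.5, -0.6]
grip_width: 0.094
```

```bash
python3 st.py .5307 -.2007 .048; python3 - <<'E'
from h import *
c=camera('wrist'); cv2.imwrite('pics/w2.png',c['color'])
E
```

```text
t 4.58 q [-0.152  0.712  1.511 -0.701  1.27   0.673] g [ 0.5315 -0.2009  0.047 ] x [ 0.885 -0.466  0.006] z [-0.299 -0.577 -0.76 ] F [ 0.2  0.5 -0.6] w 0.094
shift mm tool [-0.8  0.8 -0.7]
```

View pics/w2.png

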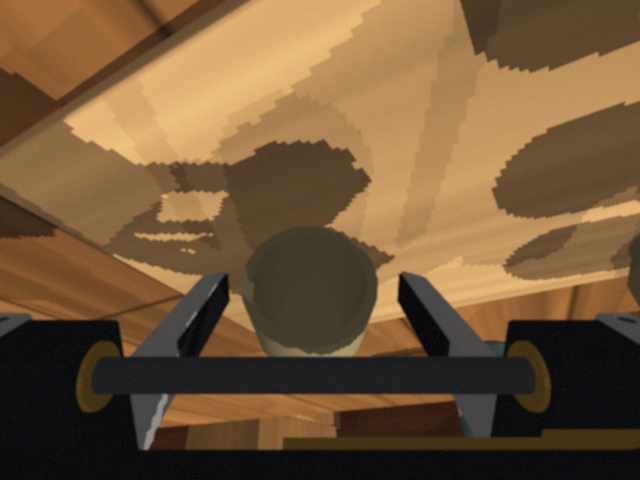

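The cup at (311,290) sits centred between the fingers at columns 215 and 410. I'll close on it.

Emit:
{"name": "move_arm", "arguments": {"rows": "0 0 0 0 0 0;0 0 0 0 0 0;0 0 0 0 0 0;0 0 0 0 0 0;0 0 0 0 0 0;0 0 0 0 0 0;0 0 0 0 0 0;0 0 0 0 0 0", "grip": -1, "newtons": 20}}

```text
time_s: 5.62
ee_pos: [0.5553, -0.1559, 0.1077]
eef_rot: [2.435, -0.008, -0.485]
force: [0.4, 0.8, -0.7]
grip_width: 0.06
```

```bash
python3 st.py .5315 -.2009 .090
```

```text
t 5.62 q [-0.152  0.71   1.51  -0.701  1.271  0.672] g [ 0.5321 -0.201   0.0484] x [ 0.885 -0.466  0.008] z [-0.297 -0.578 -0.76 ] F [ 0.4  0.8 -0.7] w 0.06
shift mm tool [ -0.3  27.2 -31.5]
```

Emit:
{"name": "move_arm", "arguments": {"rows": "0 6 -7 0 0 0;0 6 -7 0 0 0;0 6 -7 0 0 0;0 6 -7 0 0 0;0 0 0 0 0 0"}}

```text
time_s: 6.25
ee_pos: [0.5552, -0.1558, 0.1479]
eef_rot: [2.435, -0.01, -0.485]
force: [-0.4, 0.6, -1.5]
grip_width: 0.0599
```

Emit:
{"name": "move_arm", "arguments": {"rows": "0 7.8 0.4 0.1 0 0;0 7.8 0.4 0.1 0 0;0 7.8 0.4 0.1 0 0;0 7.8 0.4 0.1 0 0;0 7.8 0.4 0.1 0 0;0 7.8 0.4 0.1 0 0;0 7.8 0.4 0.1 0 0;0 7.8 0.4 0.1 0 0;0 0 0 0 0 0"}}

```text
time_s: 7.38
ee_pos: [0.5264, -0.2082, 0.1646]
eef_rot: [-3.025, -0.008, -0.484]
force: [-1.1, -0.6, -1.3]
grip_width: 0.0598
```

```bash
python3 st.py .5315 -.2009 .09
```

```text
t 7.38 q [-0.477  0.479  1.619  0.135  1.038 -0.062] g [ 0.5312 -0.2005  0.0871] x [ 0.885 -0.465  0.008] z [ 0.061  0.099 -0.993] F [-1.1 -0.6 -1.3] w 0.0598
shift mm tool [ 0.5 -0.1 -2.9]
```

Emit:
{"name": "move_arm", "arguments": {"rows": "0 7.3 0.3 0.094 0 0;0 7.3 0.3 0.094 0 0;0 7.3 0.3 0.094 0 0;0 7.3 0.3 0.094 0 0;0 7.3 0.3 0.094 0 0;0 7.3 0.3 0.094 0 0;0 7.3 0.3 0.094 0 0;0 7.3 0.3 0.094 0 0;0 0 0 0 0 0;0 0 0 0 0 0"}}

```text
time_s: 8.62
ee_pos: [0.5036, -0.248, 0.1346]
eef_rot: [-2.276, 0.008, -0.471]
force: [-0.0, -0.1, -1.2]
grip_width: 0.06
```

```bash
python3 st.py .5315 -.2009 .053; python3 - <<'E'
from h import *
for n in ['side','wrist']:
    c=camera(n); im=c['color']
    if n=='side':
        im=cv2.resize(im[230:380,240:400],None,fx=4,fy=4,interpolation=cv2.INTER_CUBIC)
    cv2.imwrite(f'pics/{n}3.png',im)
E
```

```text
t 8.62 q [-0.753  0.64   1.614  0.851  1.327 -0.687] g [ 0.5301 -0.1949  0.0841] x [ 0.891 -0.454 -0.008] z [ 0.341  0.681 -0.649] F [-0.  -0.1 -1.2] w 0.06
shift mm tool [ 4.2 26.7 16.5]
```

View pics/side3.png

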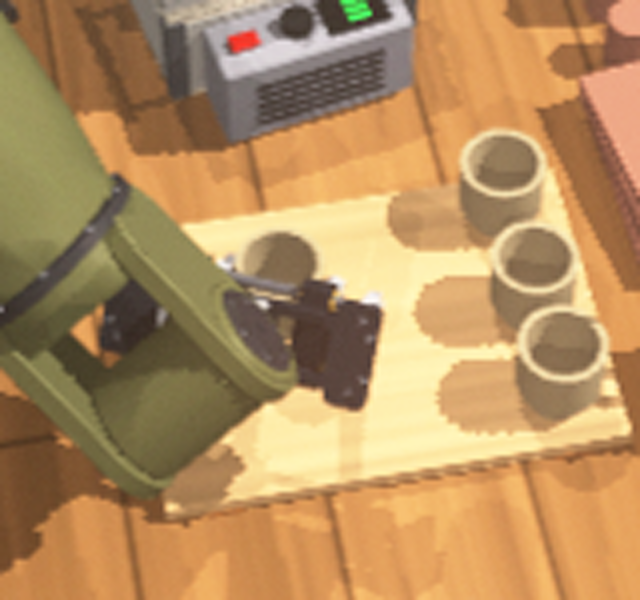

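View pics/wrist3.png

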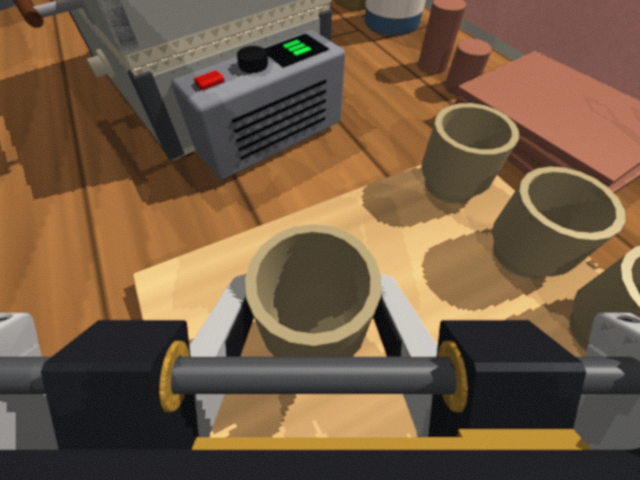

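The cup is upright in the jaws, with its mouth at (313,290) in the wrist view. I'll measure the tilt of its rim before lowering it.

```bash
cat > rim.py <<'E'
from h import *
import sys
cx,cy=float(sys.argv[1]),float(sys.argv[2]); lo,hi=float(sys.argv[3]),float(sys.argv[4])
Ws=[]
T,o=pose(); c=camera('wrist'); W=cloud(c,camT(c,T)); hsv=cv2.cvtColor(c['color'],cv2.COLOR_BGR2HSV)
r=np.hypot(W[...,0]-cx,W[...,1]-cy)
m=(W[...,2]>lo)&(W[...,2]<hi)&(r<.04)
P=W[m]
az=np.arctan2(P[:,1]-cy,P[:,0]-cx)
top=[]
for k in range(-12,12):
    s=(az>=k*np.pi/12)&(az<(k+1)*np.pi/12)
    if s.sum()>5:
        q=P[s]; top.append(q[q[:,2]>=np.percentile(q[:,2],85)].mean(0))
top=np.array(top); print(top.round(4))
A=np.c_[top[:,:2]-[cx,cy],np.ones(len(top))]; s=np.linalg.lstsq(A,top[:,2],rcond=None)[0]; print('slopes',s,'center',top.mean(0))
E
python3 rim.py .53 -.195 .085 .125
```

```text
[[ 0.4919 -0.2014  0.1154]
 [ 0.5016 -0.2053  0.1106]
 [ 0.5078 -0.2114  0.1095]
 [ 0.5131 -0.2169  0.1094]
 [ 0.5188 -0.2207  0.1095]
 [ 0.5264 -0.2227  0.1093]
 [ 0.5334 -0.2228  0.1094]
 [ 0.5475 -0.2296  0.1136]
 [ 0.551  -0.2259  0.1117]
 [ 0.5521 -0.2123  0.1092]
 [ 0.556  -0.2061  0.1092]
 [ 0.5579 -0.1987  0.1093]
 [ 0.5578 -0.1913  0.1092]
 [ 0.5557 -0.1845  0.1092]
 [ 0.5518 -0.178   0.1091]
 [ 0.547  -0.1733  0.1091]
 [ 0.5406 -0.1697  0.1092]
 [ 0.5334 -0.1679  0.1092]
 [ 0.5262 -0.1684  0.1093]
 [ 0.5194 -0.1703  0.1094]
 [ 0.5136 -0.1735  0.1094]
 [ 0.509  -0.1784  0.1093]
 [ 0.505  -0.1846  0.1095]
 [ 0.497  -0.1928  0.1102]]
slopes [-0.0198478  -0.02781568  0.10989022] center [ 0.52975341 -0.1961131   0.10992607]
```

Emit:
{"name": "move_arm", "arguments": {"rows": "0 3.8 3.2 0 0 0;0 3.8 3.2 0 0 0;0 3.8 3.2 0 0 0;0 3.8 3.2 0 0 0;0 3 2.6 0 0 0;0 0 0 0 0 0;0 0 0 0 0 0"}}

```text
time_s: 9.65
ee_pos: [0.5036, -0.2477, 0.1096]
eef_rot: [-2.277, 0.007, -0.47]
force: [-0.2, 0.2, -0.6]
grip_width: 0.0599
```

```bash
python3 st.py; python3 rim.py .53 -.195 .072 .1|tail -1
```

```text
t 9.65 q [-0.752  0.682  1.616  0.86   1.297 -0.723] g [ 0.5301 -0.1946  0.059 ] x [ 0.891 -0.453 -0.007] z [ 0.341  0.68  -0.649] F [-0.2  0.2 -0.6] w 0.0599
slopes [-0.0183118  -0.03221858  0.08473437] center [ 0.52979743 -0.19607101  0.08477258]
```

Emit:
{"name": "move_arm", "arguments": {"rows": "0 1.2 1 0 0 0;0 1.2 1 0 0 0;0 0 0 0 0 0;0 0 0 0 0 0"}}

```text
time_s: 10.2
ee_pos: [0.5036, -0.2477, 0.1066]
eef_rot: [-2.277, 0.007, -0.47]
force: [0.3, -0.3, -1.1]
grip_width: 0.0602
```

Emit:
{"name": "move_arm", "arguments": {"rows": "0 0.8 0.7 0 0 0;0 0.8 0.7 0 0 0;0 0 0 0 0 0;0 0 0 0 0 0"}}

```text
time_s: 10.7
ee_pos: [0.5037, -0.248, 0.1061]
eef_rot: [-2.275, 0.005, -0.469]
force: [-0.4, 0.2, -0.9]
grip_width: 0.0601
```

Emit:
{"name": "move_arm", "arguments": {"rows": "0 1.5 1.3 0 0 0;0 0 0 0 0 0;0 0 0 0 0 0"}}

```text
time_s: 11.08
ee_pos: [0.5037, -0.248, 0.1055]
eef_rot: [-2.273, 0.004, -0.468]
force: [-0.7, -0.3, -0.5]
grip_width: 0.0598
```

```bash
python3 st.py; python3 rim.py .53 -.195 .070 .1|tail -18
```

```text
t 11.07 q [-0.753  0.691  1.615  0.864  1.295 -0.734] g [ 0.5304 -0.1948  0.0551] x [ 0.892 -0.451 -0.004] z [ 0.342  0.683 -0.646] F [-0.7 -0.3 -0.5] w 0.0598
 [ 0.5475 -0.2297  0.0847]
 [ 0.5512 -0.2268  0.0832]
 [ 0.5522 -0.2119  0.0806]
 [ 0.5558 -0.2056  0.0807]
 [ 0.5578 -0.1988  0.0805]
 [ 0.5578 -0.1915  0.0804]
 [ 0.5559 -0.1844  0.0806]
 [ 0.5521 -0.1782  0.0805]
 [ 0.5467 -0.1733  0.0805]
 [ 0.5408 -0.1699  0.0805]
 [ 0.5341 -0.1677  0.0805]
 [ 0.5265 -0.1681  0.0805]
 [ 0.5198 -0.1701  0.0806]
 [ 0.5135 -0.1736  0.0806]
 [ 0.5091 -0.1784  0.0807]
 [ 0.5052 -0.1846  0.0806]
 [ 0.4972 -0.1929  0.0811]]
slopes [-0.01815546 -0.029625    0.08118175] center [ 0.5298342  -0.19616797  0.08121937]
```

Emit:
{"name": "move_arm", "arguments": {"rows": "0 0 0 0 0 0;0 0 0 0 0 0;0 0 0 0 0 0;0 0 0 0 0 0;0 0 0 0 0 0;0 0 0 0 0 0", "grip": 1}}

```text
time_s: 11.88
ee_pos: [0.5038, -0.2479, 0.1052]
eef_rot: [-2.273, 0.005, -0.468]
force: [-0.4, -0.3, -0.2]
grip_width: 0.0939
```

```bash
python3 st.py; python3 rim.py .53 -.195 .070 .1|tail -18
```

```text
t 11.88 q [-0.753  0.692  1.615  0.865  1.295 -0.734] g [ 0.5305 -0.1947  0.0548] x [ 0.892 -0.451 -0.005] z [ 0.342  0.683 -0.646] F [-0.4 -0.3 -0.2] w 0.0939
 [ 0.5406 -0.2209  0.0807]
 [ 0.5474 -0.2169  0.0809]
 [ 0.5522 -0.2121  0.0807]
 [ 0.5559 -0.206   0.0806]
 [ 0.5578 -0.1989  0.0806]
 [ 0.5575 -0.1912  0.0805]
 [ 0.5554 -0.1849  0.0805]
 [ 0.5523 -0.1786  0.0804]
 [ 0.5476 -0.1733  0.0804]
 [ 0.5404 -0.1697  0.0803]
 [ 0.5334 -0.168   0.0803]
 [ 0.5265 -0.1681  0.0804]
 [ 0.5197 -0.1701  0.0804]
 [ 0.5134 -0.1736  0.0805]
 [ 0.5084 -0.1789  0.0807]
 [ 0.505  -0.184   0.0806]
 [ 0.503  -0.1913  0.0807]]
slopes [-0.00156988 -0.00573454  0.08057857] center [ 0.53028523 -0.19525093  0.08057956]
```

Emit:
{"name": "move_arm", "arguments": {"rows": "0 0 -8 0 0 0;0 0 -12 0 0 0;0 0 -20 0 0 0;0 0 -20 0 0 0;0 0 -20 0 0 0;0 0 -20 0 0 0;0 0 -20 0 0 0;0 0 0 0 0 0"}}

```text
time_s: 12.92
ee_pos: [0.459, -0.3375, 0.1901]
eef_rot: [-2.275, 0.002, -0.471]
force: [0.4, -0.5, 0.3]
grip_width: 0.0941
```

```bash
python3 st.py; python3 - <<'E'
from h import *
c=camera('top'); W=cloud(c,camT(c)); np.savez('pics/top4.npz',W=W,color=c['color']); cv2.imwrite('pics/top4.png',c['color'])
T,o=pose(); c=camera('wrist'); cv2.imwrite('pics/w4.png',c['color']); 
W=cloud(c,camT(c,T))
# rotation reference: kiln details
E
```

```text
t 12.93 q [-0.912  0.609  1.506  0.761  1.515 -0.683] g [ 0.4858 -0.2844  0.1396] x [ 0.891 -0.454 -0.002] z [ 0.345  0.68  -0.647] F [ 0.4 -0.5  0.3] w 0.0941
```

View pics/w4.png

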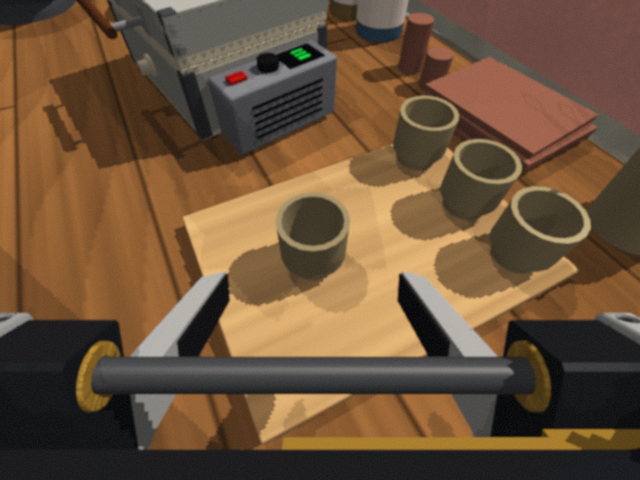

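View pics/top4.png

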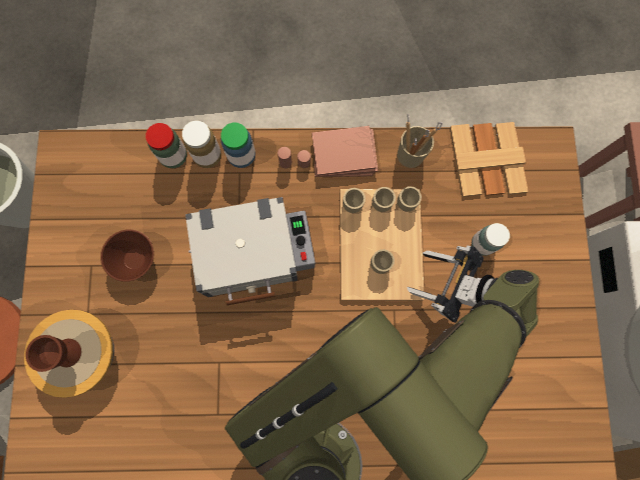

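```bash
cat > kin.py <<'E'
import numpy as np
D=[([-.130,.474,1.437,-.661,1.539,.507],[.5234,-.187,.221],[-.311,-.578,-.755]),
([-.149,.65,1.51,-.688,1.322,.631],[.5292,-.1988,.085],[-.301,-.577,-.759]),
([-.152,.712,1.511,-.701,1.27,.673],[.5315,-.2009,.047],[-.299,-.577,-.76]),
([-.477,.479,1.619,.135,1.038,-.062],[.5312,-.2005,.0871],[.061,.099,-.993]),
([-.753,.64,1.614,.851,1.327,-.687],[.5301,-.1949,.0841],[.341,.681,-.649]),
([-.912,.609,1.506,.761,1.515,-.683],[.4858,-.2844,.1396],[.345,.68,-.647]),
([-1.36465,.3005,1.52158,0,1.3207,-.0666],[.14812,-.5295,.2241],[0,0,-1]),
([-.409,.319,1.506,.002,1.324,.045],[.5235,-.1867,.2207],[0,0,-1])]
A=[];b=[]
for q,g,z in D:
    g=np.array(g);z=np.array(z);t=g-.078*z
    c,s=np.cos(q[0]),np.sin(q[0]);Rm=np.array([[c,s,0],[-s,c,0],[0,0,1]])
    t=Rm@t;zz=Rm@z;f=q[1]+q[2]
    A+=[[1,0,np.sin(q[1]),np.sin(f),np.cos(f),zz[0]],[0,1,np.cos(q[1]),np.cos(f),-np.sin(f),zz[2]],[0,0,0,0,0,zz[1]]];b+=list(t)
x,r,rk,sv=np.linalg.lstsq(np.array(A),np.array(b),rcond=None)
print(x.round(3),np.abs(np.array(A)@x-b).max(),sv.round(3))
a1,h,L2,L3,e,d6=x
def fk(q2,q3,q5):
    f=q2+q3;w=np.array([a1+L2*np.sin(q2)+L3*np.sin(f)+e*np.cos(f),h+L2*np.cos(q2)+L3*np.cos(f)-e*np.sin(f)])
    t=f+q5; return w, w+(d6+.078)*np.array([np.sin(t),np.cos(t)])
from scipy.optimize import least_squares
def ik(r,z,beta):
    t=np.pi/2+beta
    w=np.array([r,z])-(d6+.078)*np.array([np.sin(t),np.cos(t)])
    best=None
    for s in ([.3,1.5],[0,2.2],[.8,1.2],[-.5,2.3]):
        o=least_squares(lambda q:fk(q[0],q[1],0)[0]-w,s,bounds=([-.79,.23],[2.21,2.52]))
        if best is None or o.cost<best.cost: best=o
    return best.x,t-best.x.sum(),np.sqrt(2*best.cost),w
if __name__=='__main__':
    for (r,z) in [(.457,.127)]:
        for bd in [0,15,30,45,60,75,90]: print(bd,ik(r,z,np.radians(bd)))
    print('end')
    for bd in [60,75,90,105]: print(bd,ik(np.hypot(.644,.194),.348,np.radians(bd)))
E
python3 kin.py
```

```text
[ 0.606 -0.069  0.601 -0.111  0.551 -0.019] 0.3021 [5.442 4.037 1.362 0.35  0.322 0.105]
0 (array([0.37998046, 1.86329482]), np.float64(-0.6724789484360736), np.float64(1.6040204895071293e-12), array([0.39812157, 0.127     ]))
15 (array([0.41834759, 1.87987926]), np.float64(-0.46563112955547115), np.float64(3.0069437629230714e-10), array([0.40012781, 0.14223886]))
30 (array([0.46238091, 1.89135208]), np.float64(-0.2593378890589455), np.float64(1.2344376114360795e-13), array([0.40600979, 0.15643921]))
45 (array([0.51043647, 1.89725444]), np.float64(-0.05149641695758689), np.float64(9.192733434132384e-13), array([0.41536667, 0.16863333]))
60 (array([0.5608823 , 1.89735694]), np.float64(0.159754634078892), np.float64(8.596345827976006e-15), array([0.42756079, 0.17799021]))
75 (array([0.61199215, 1.89165565]), np.float64(0.3761454620809124), np.float64(6.592939570120445e-14), array([0.44176114, 0.18387219]))
90 (array([0.66184263, 1.88037198]), np.float64(0.5993780476394179), np.float64(4.079975207685429e-15), array([0.457     , 0.18587843]))
end
60 (array([1.16144929, 2.19980403]), np.float64(-0.7432594436273732), np.float64(2.7990177042974967e-12), array([0.64314684, 0.39899021]))
75 (array([1.18473865, 2.21337539]), np.float64(-0.5183207750659511), np.float64(5.053893251430928e-14), array([0.6573472 , 0.40487219]))
90 (array([1.2128728 , 2.22070274]), np.float64(-0.2919828871997687), np.float64(5.628786938899099e-14), array([0.67258605, 0.40687843]))
105 (array([1.24455802, 2.22141071]), np.float64(-0.0625766883731882), np.float64(1.9341730118424542e-13), array([0.68782491, 0.40487219]))
```

```bash
python3 - <<'E'
s=open('kin.py').read()
s=s.replace("zz[0]],","zz[0],0],").replace("zz[2]],","zz[2],0],").replace("zz[1]]]","zz[1],1]]").replace("a1,h,L2,L3,e,d6=x","a1,h,L2,L3,e,d6,c0=x")
open('kin.py','w').write(s)
E
python3 kin.py
```

```text
[ 0.588 -0.066  0.659 -0.104  0.582  0.009  0.203] 0.1313462502393354 [5.442 4.037 2.83  1.358 0.35  0.322 0.105]
0 (array([0.26488893, 1.85222373]), np.float64(-0.5463163245457641), np.float64(1.681144927527019e-14), array([0.37008626, 0.127     ]))
15 (array([0.32633799, 1.87465246]), np.float64(-0.36839473650747556), np.float64(5.2367350052611626e-14), array([0.37304777, 0.14949493]))
30 (array([0.39235429, 1.89053368]), np.float64(-0.18849286603742277), np.float64(6.0940101621839e-14), array([0.38173049, 0.17045687]))
45 (array([0.46151083, 1.89939305]), np.float64(-0.004709390604284103), np.float64(1.8659604282039868e-13), array([0.3955427, 0.1884573]))
60 (array([0.5323799 , 1.90097245]), np.float64(0.18464152358003627), np.float64(5.6165106378522435e-15), array([0.41354313, 0.20226951]))
75 (array([0.60337482, 1.89522629]), np.float64(0.3811921573820025), np.float64(9.005447389940609e-14), array([0.43450507, 0.21095223]))
90 (array([0.67259472, 1.88232104]), np.float64(0.5866768956916175), np.float64(1.0453945129199278e-14), array([0.457     , 0.21391374]))
end
60 (array([1.1262237 , 2.19457166]), np.float64(-0.7028014871866306), np.float64(1.7070040733908548e-12), array([0.62912918, 0.42326951]))
75 (array([1.16022993, 2.21359076]), np.float64(-0.4940274273955718), np.float64(2.7365139615655783e-14), array([0.65009112, 0.43195223]))
90 (array([1.19986519, 2.22451553]), np.float64(-0.28278806192621), np.float64(3.537275792603225e-14), array([0.67258605, 0.43491374]))
105 (array([1.24365099, 2.22685285]), np.float64(-0.06711180170639341), np.float64(2.4351546887438473e-13), array([0.69508099, 0.43195223]))
```

```bash
sed -i 's/b+=list(t)/b+=[t[0],t[2],t[1]]/' kin.py
python3 kin.py
```

```text
[-0.001  0.219  0.426  0.447  0.04   0.174  0.037] 0.0007476198442571969 [5.442 4.037 2.83  1.358 0.35  0.322 0.105]
0 (array([0.58801313, 2.52      ]), np.float64(-1.5372168013905916), np.float64(0.004716567698968334), array([0.20548912, 0.127     ]))
15 (array([0.29360558, 2.52      ]), np.float64(-0.9810098623307313), np.float64(0.014070379847144713), array([0.21405914, 0.19209581]))
30 (array([0.04864434, 2.49209818]), np.float64(-0.4463474229003386), np.float64(3.996307595365211e-09), array([0.23918519, 0.25275544]))
45 (array([-0.03097776,  2.37054512]), np.float64(0.016627129758546744), np.float64(1.2128768882115438e-12), array([0.27915495, 0.30484505]))
60 (array([-0.00395709,  2.21696026]), np.float64(0.40499070710107254), np.float64(2.369546013013814e-14), array([0.33124456, 0.34481481]))
75 (array([0.08641832, 2.0492394 ]), np.float64(0.7441355430336429), np.float64(1.8397808132615868e-10), array([0.39190419, 0.36994086]))
90 (array([0.21227751, 1.87773593]), np.float64(1.051579208913163), np.float64(2.1070339527504618e-14), array([0.457     , 0.37851088]))
end
60 (array([0.24592282, 1.38345539]), np.float64(0.9886156628667213), np.float64(2.4034584882580557e-13), array([0.54683061, 0.56581481]))
75 (array([0.38505661, 1.14696323]), np.float64(1.3477734185985701), np.float64(8.455206652451151e-16), array([0.60749025, 0.59094086]))
90 (array([0.5561744 , 0.88324863]), np.float64(1.7021696251889367), np.float64(6.091713711315914e-13), array([0.67258605, 0.59951088]))
105 (array([0.76216716, 0.57644412]), np.float64(2.0647807628409462), np.float64(1.435264297901794e-12), array([0.73768186, 0.59094086]))
```

Emit:
{"name": "move_arm", "arguments": {"rows": "0 -15 -13 0 0 0;0 -23 -20 0 0 0;0 -23 -20 0 0 0;0 -23 -20 0 0 0;0 -15 -13 0 0 0;0 0 0 0 0 0", "grip": -0.4}}

```text
time_s: 13.78
ee_pos: [0.4598, -0.3353, 0.3275]
eef_rot: [-2.273, 0.005, -0.466]
force: [0.6, 0.5, 0.0]
grip_width: 0.0374
```

```bash
cat > go.py <<'E'
from h import *
import sys
# args: beta_deg gx gy gz ; prints tool-frame shift of TCP for whole move & rotvec; rows N
KY=np.radians(10.1)
def target(beta,g):
    xk=np.array([np.cos(KY),np.sin(KY),0]);zk=np.array([0,0,1.])
    d=np.cos(beta)*xk-np.sin(beta)*zk; u=np.sin(beta)*xk+np.cos(beta)*zk
    T=np.eye(4);T[:3,0]=u;T[:3,1]=np.cross(d,u);T[:3,2]=d;T[:3,3]=np.array(g)-.078*d; return T
def rows(T0,T1,n,pivot=True):
    # straight line of grasp point, uniform rotation
    rv=R.from_matrix(T0[:3,:3].T@T1[:3,:3]).as_rotvec(); G=np.array([0,0,.078])
    g0=T0[:3,3]+T0[:3,:3]@G; g1=T1[:3,3]+T1[:3,:3]@G
    out=[];Rc=R.from_matrix(T0[:3,:3]);p=T0[:3,3]
    for k in range(1,n+1):
        Rn=R.from_matrix(T0[:3,:3])*R.from_rotvec(rv*k/n); pn=g0+(g1-g0)*k/n-Rn.apply(G)
        s=Rc.inv().apply(pn-p)*1000; out.append(np.r_[s.round(1),(rv/n).round(3)]); Rc,p=Rn,pn
    return out,rv,g1-g0
if __name__=='__main__':
    a=[float(v) for v in sys.argv[1:]]
    T,o=pose(); out,rv,dg=rows(T,target(np.radians(a[0]),a[1:4]),int(a[4]))
    print('t',o['time_s'],'q',o['qpos'].round(3),'F',o['force'].round(1),'w',o['grip_width'].round(4),'rv',rv.round(3),'dg',dg.round(4))
    print(';'.join(' '.join('%g'%v for v in r) for r in out))
E
python3 go.py 60 .36 .145 .25 12
```

```text
Traceback (most recent call last):
  File "go.py", line 21, in <module>
    print('t',o['time_s'],'q',o['qpos'].round(3),'F',o['force'].round(1),'w',o['grip_width'].round(4),'rv',rv.round(3),'dg',dg.round(4))
                                                                             ^^^^^^^^^^^^^^^^^^^^^
AttributeError: 'float' object has no attribute 'round'
```

```bash
sed -i "s/o\['grip_width'\].round(4)/round(o['grip_width'],4)/" go.py; python3 go.py 60 .36 .145 .25 12
```

```text
t 13.775 q [-0.908  0.453  1.398  0.769  1.709 -0.498] F [0.6 0.5 0. ] w 0.0374 rv [-0.653  0.202 -0.798] dg [-0.1264  0.427  -0.0271]
-26.8 -19.9 22.3 -0.054 0.017 -0.067;-26.1 -22.7 21 -0.054 0.017 -0.067;-25.1 -25.4 19.5 -0.054 0.017 -0.067;-23.9 -27.9 17.9 -0.054 0.017 -0.067;-22.5 -30.3 16.1 -0.054 0.017 -0.067;-21 -32.5 14.3 -0.054 0.017 -0.067;-19.2 -34.4 12.4 -0.054 0.017 -0.067;-17.4 -36.2 10.4 -0.054 0.017 -0.067;-15.3 -37.7 8.4 -0.054 0.017 -0.067;-13.2 -38.9 6.3 -0.054 0.017 -0.067;-10.9 -39.9 4.2 -0.054 0.017 -0.067;-8.6 -40.6 2.1 -0.054 0.017 -0.067
```

Emit:
{"name": "move_arm", "arguments": {"rows": "-27 -20 22 -0.054 0.017 -0.067;-26 -23 21 -0.054 0.017 -0.067;-25 -25 20 -0.054 0.017 -0.067;-24 -28 18 -0.054 0.017 -0.067;-22 -30 16 -0.054 0.017 -0.067;-21 -32 14 -0.054 0.017 -0.067;-19 -34 12 -0.054 0.017 -0.067;-17 -36 10 -0.054 0.017 -0.067;-15 -38 8 -0.054 0.017 -0.067;-13 -39 6 -0.054 0.017 -0.067;-11 -40 4 -0.054 0.017 -0.067;-9 -41 2 -0.054 0.017 -0.067;0 0 0 0 0 0"}}

```text
time_s: 15.4
ee_pos: [0.3098, 0.1476, 0.3025]
eef_rot: [3.127, -0.522, 0.206]
force: [-0.5, 0.1, -0.9]
grip_width: 0.0285
```

```bash
python3 go.py 60 .36 .145 .25 4;python3 - <<'E'
from h import *
T,o=pose(); c=camera('wrist'); W=cloud(c,camT(c,T)); np.savez('pics/w5.npz',W=W,color=c['color']); cv2.imwrite('pics/w5.png',c['color'])
E
```

```text
t 15.4 q [ 0.392 -0.391  2.236 -0.151  0.79   0.269] F [-0.5  0.1 -0.9] w 0.0285 rv [0.    0.001 0.025] dg [ 0.0119 -0.0094  0.0151]
4 2.9 -2 0 0 0.006;4 2.9 -2 0 0 0.006;4 2.9 -2 0 0 0.006;4 2.9 -2 0 0 0.006
```

View pics/w5.png

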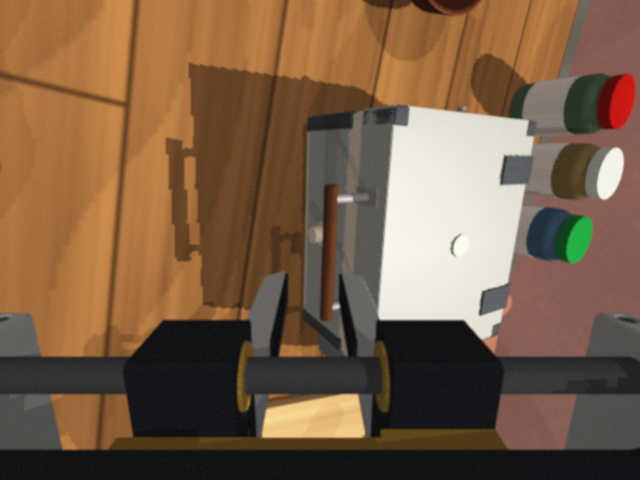

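The bar runs from about (331,185) to (327,320), with posts at rows 198 and 306. I'll measure it in 3D.

```bash
python3 - <<'E'
from h import *
d=np.load('pics/w5.npz');W=d['W'];im=d['color']
for v in range(186,318,12): print(v,[ (u,W[v,u].round(3).tolist()) for u in (328,)],im[v,328])
m=np.zeros(W.shape[:2],bool);m[180:325,315:345]=1
m&=(W[...,2]>.115)&(W[...,2]<.14)&(W[...,0]<.46)
h=cv2.cvtColor(im,cv2.COLOR_BGR2HSV)
m&=(h[...,1]>110)
P=W[m];c=P.mean(0);u,s,vt=np.linalg.svd(P-c);a=vt[0]*np.sign(vt[0][1]);t=(P-c)@a
print(len(P),'dir',a,'yaw',np.degrees(np.arctan2(-a[0],a[1])),'ends',c+a*t.min(),c+a*t.max(),'len',np.ptp(t),'mid',c+a*(t.min()+t.max())/2, P[:,2].max())
# lid top
m=(abs(W[...,2]-.153)<.006)&(W[...,0]<.75)
r=cv2.minAreaRect(W[m][:,:2].astype(np.float32));print('lid',r,np.median(W[m][:,2]))
E
```

```text
186 [(328, [0.412, 0.211, 0.131])] [17 27 50]
198 [(328, [0.415, 0.202, 0.13])] [22 33 56]
210 [(328, [0.416, 0.192, 0.131])] [19 31 57]
222 [(328, [0.418, 0.182, 0.131])] [18 33 63]
234 [(328, [0.421, 0.171, 0.13])] [22 39 70]
246 [(328, [0.424, 0.161, 0.13])] [26 43 77]
258 [(328, [0.425, 0.151, 0.132])] [24 41 76]
270 [(328, [0.427, 0.14, 0.133])] [26 49 87]
282 [(328, [0.429, 0.129, 0.133])] [28 54 95]
294 [(328, [0.432, 0.118, 0.133])] [ 34  56 101]
306 [(328, [0.435, 0.106, 0.132])] [ 30  55 104]
1647 dir [-0.17514832  0.98453933 -0.00232023] yaw 10.087316883259646 ends [0.43621135 0.09174116 0.1313962 ] [0.41465206 0.21292965 0.1311106 ] len 0.12309157743296535 mid [0.42543171 0.15233541 0.1312534 ] 0.13465875474801592
lid ((0.5662646293640137, 0.17752215266227722), (0.20661583542823792, 0.2515484094619751), 10.035449981689453) 0.15419850603255947
```

```bash
python3 go.py 60 .383 .145 .205 4
```

```text
t 15.45 q [ 0.387 -0.391  2.236 -0.148  0.79   0.265] F [-0.   0.1 -0.7] w 0.0282 rv [0.001 0.002 0.023] dg [ 0.0342 -0.008  -0.03  ]
3.2 3.5 10.5 0 0 0.006;3.2 3.5 10.5 0 0 0.006;3.2 3.5 10.5 0 0 0.006;3.2 3.5 10.5 0 0 0.006
```

Emit:
{"name": "move_arm", "arguments": {"rows": "3.2 3.5 10.5 0 0 0.006;3.2 3.5 10.5 0 0 0.006;3.2 3.5 10.5 0 0 0.006;3.2 3.5 10.5 0 0 0.006;0 0 0 0 0 0"}}

```text
time_s: 16.08
ee_pos: [0.3486, 0.1332, 0.269]
eef_rot: [-3.14, -0.518, 0.163]
force: [-0.6, 0.3, -0.4]
grip_width: 0.0285
```

```bash
python3 go.py 60 .4275 .153 .127 8
```

```text
t 16.075 q [ 0.297 -0.261  2.23  -0.106  0.66   0.201] F [-0.6  0.3 -0.4] w 0.0285 rv [ 0.005  0.005 -0.012] dg [ 0.0408  0.0134 -0.0742]
-0 -0.8 10.7 0.001 0.001 -0.001;-0 -0.7 10.7 0.001 0.001 -0.001;-0.1 -0.7 10.7 0.001 0.001 -0.001;-0.1 -0.7 10.7 0.001 0.001 -0.001;-0.1 -0.7 10.7 0.001 0.001 -0.001;-0.1 -0.7 10.7 0.001 0.001 -0.001;-0.1 -0.7 10.7 0.001 0.001 -0.001;-0.1 -0.7 10.7 0.001 0.001 -0.001
```

Emit:
{"name": "move_arm", "arguments": {"rows": "0 -0.8 10.7 0.001 0.001 -0.002;0 -0.8 10.7 0 0 -0.002;0 -0.8 10.7 0 0 -0.002;0 -0.8 10.7 0 0 -0.002;0 -0.8 10.7 0 0 -0.002;0 0 0 0 0 0"}}

```text
time_s: 16.82
ee_pos: [0.3757, 0.1425, 0.219]
eef_rot: [3.138, -0.519, 0.176]
force: [0.1, 0.4, 0.7]
grip_width: 0.0285
```

```bash
python3 go.py 60 .4275 .153 .127 4; python3 - <<'E'
from h import *
T,o=pose(); c=camera('wrist'); cv2.imwrite('pics/w6.png',c['color'])
W=cloud(c,camT(c,T)); h=cv2.cvtColor(c['color'],cv2.COLOR_BGR2HSV)
m=(W[...,2]>.105)&(W[...,2]<.14)&(W[...,0]<.46)&(W[...,0]>.38)&(h[...,1]>110)&(W[...,1]>.16)&(W[...,1]<.22)
Pt=(np.linalg.inv(T)@np.c_[W[m],np.ones(m.sum())].T)[:3].T
print(m.sum(), 'tool coords mean',Pt.mean(0),Pt.min(0),Pt.max(0))
E
```

```text
t 16.825 q [ 0.299 -0.096  2.231 -0.136  0.495  0.227] F [0.1 0.4 0.7] w 0.0285 rv [ 0.004  0.005 -0.   ] dg [ 0.0137  0.0039 -0.0243]
-0 -0.3 7 0.001 0.001 -0;-0 -0.3 7 0.001 0.001 -0;-0.1 -0.3 7 0.001 0.001 -0;-0.1 -0.3 7 0.001 0.001 -0
1968 tool coords mean [ 0.00053411 -0.03698874  0.10135102] [-0.00523119 -0.06324064  0.09832085] [ 0.00613196 -0.00862356  0.10593382]
```

View pics/w6.png

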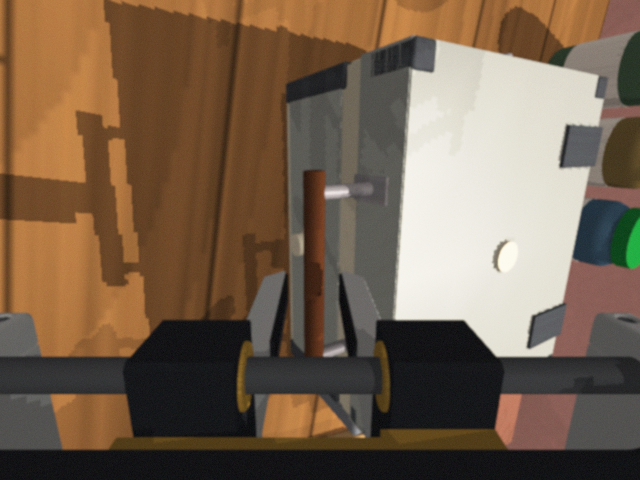

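The bar at column 314 is centred between the fingers, at tool x +0.5 mm. I'll go in 27 mm and close.

Emit:
{"name": "move_arm", "arguments": {"rows": "0 -0.3 7 0 0 0;0 -0.3 7 0 0 0;0 -0.3 7 0 0 0;0 -0.3 6.5 0 0 0;0 0 0 0 0 0;0 0 0 0 0 0"}}

```text
time_s: 17.62
ee_pos: [0.39, 0.1463, 0.1943]
eef_rot: [3.138, -0.52, 0.176]
force: [0.1, -0.2, 0.7]
grip_width: 0.0283
```

```bash
python3 go.py 60 .4275 .153 .127 2
```

```text
t 17.625 q [ 0.297 -0.009  2.222 -0.158  0.417  0.25 ] F [ 0.1 -0.2  0.7] w 0.0283 rv [ 0.004  0.003 -0.001] dg [-0.0007  0.0002  0.0003]
-0.3 -0 -0.3 0.002 0.002 -0;-0.3 -0 -0.3 0.002 0.002 -0
```

Emit:
{"name": "move_arm", "arguments": {"rows": "0 0 0 0 0 0;0 0 0 0 0 0;0 0 0 0 0 0;0 0 0 0 0 0;0 0 0 0 0 0;0 0 0 0 0 0", "grip": -1, "newtons": 30}}

```text
time_s: 18.38
ee_pos: [0.3897, 0.1462, 0.1944]
eef_rot: [3.138, -0.52, 0.176]
force: [0.5, 0.8, -2.2]
grip_width: 0.011
```

```bash
python3 go.py 60 .4275 .153 .127 2
```

```text
t 18.375 q [ 0.297 -0.01   2.222 -0.157  0.418  0.25 ] F [ 0.5  0.8 -2.2] w 0.011 rv [ 0.004  0.003 -0.001] dg [-0.0004  0.0003  0.0002]
-0.2 -0 -0.2 0.002 0.002 -0;-0.2 -0 -0.2 0.002 0.002 -0
```

```bash
cat > lid.py <<'E'
from go import *
KY=np.radians(10.1); xk=np.array([np.cos(KY),np.sin(KY),0])
H=np.array([.4279,.1527,.1268])+.248*xk-np.array([0,0,.027])
def gp(th): return H+.2495*(-np.cos(th+.1084)*xk+np.sin(th+.1084)*np.array([0,0,1]))
def th_of(g): v=g-H; return np.arctan2(v[2],-v@xk)-.1084, np.hypot(v[2],v@xk)
T,o=pose(); g=T[:3,3]+.078*T[:3,2]; th,r=th_of(g)
beta=np.degrees(np.arctan2(-T[2,2],T[:3,2]@xk))
yk=np.array([-np.sin(KY),np.cos(KY),0])
print('t',o['time_s'],'theta',round(th,4),'r',round(r,4),'lat',round((g-H)@yk,4),'beta',beta.round(1),'F',o['force'].round(1),'M',o['moment'].round(2),'w',round(o['grip_width'],4),'q',o['qpos'].round(2))
if len(sys.argv)>1:
    t1=float(sys.argv[1]);n=int(sys.argv[2]);b1=float(sys.argv[3]); Tc=T;out=[]
    for k in range(1,n+1):
        Tn=target(np.radians(beta+(b1-beta)*k/n),gp(th+(t1-th)*k/n))
        D=np.linalg.inv(Tc)@Tn; out.append(np.r_[(D[:3,3]*1000).round(1),R.from_matrix(D[:3,:3]).as_rotvec().round(3)]);Tc=Tn
    print(';\n'.join(' '.join('%g'%v for v in r) for r in out))
E
python3 lid.py 0.3 8 66
```

```text
t 18.375 theta -0.0001 r 0.2495 lat 0.0 beta 60.2 F [ 0.5  0.8 -2.2] M [-0.05  0.22  0.04] w 0.011 q [ 0.3  -0.01  2.22 -0.16  0.42  0.25]
6.6 0.3 -7.5 0.004 -0.013 -0.001;
6.8 -0 -7.3 -0 -0.013 0;
7 0 -7.2 0 -0.013 0;
7.2 0 -7 -0 -0.013 -0;
7.3 0 -6.9 0 -0.013 0;
7.5 -0 -6.7 -0 -0.013 -0;
7.7 0 -6.5 0 -0.013 -0;
7.8 0 -6.4 -0 -0.013 0
```

Emit:
{"name": "move_arm", "arguments": {"rows": "3.3 0 -3.7 0.002 -0.006 0;6.8 0 -7.3 0 -0.013 0;7 0 -7.2 0 -0.013 0;7.2 0 -7 0 -0.013 0;7.3 0 -6.9 0 -0.013 0;7.5 0 -6.7 0 -0.013 0"}}

```text
time_s: 19.12
ee_pos: [0.4055, 0.1488, 0.248]
eef_rot: [3.141, -0.44, 0.176]
force: [3.0, 0.3, -5.0]
grip_width: 0.0108
```

```bash
python3 lid.py 0.6 10 73
```

```text
t 19.125 theta 0.2077 r 0.2499 lat 0.0 beta 64.8 F [ 3.   0.3 -5. ] M [-0.2   0.29 -0.08] w 0.0108 q [ 0.29 -0.05  2.1  -0.08  0.66  0.16]
8.3 0.1 -6.7 0.001 -0.014 -0.001;
8.1 0 -6.8 -0 -0.014 -0;
8.3 0 -6.6 0 -0.014 0;
8.5 0 -6.4 0 -0.014 -0;
8.6 -0 -6.3 -0 -0.014 0;
8.8 0 -6.1 0 -0.014 -0;
8.9 0 -5.9 0 -0.014 0;
9.1 -0 -5.7 -0 -0.014 -0;
9.2 0 -5.5 0 -0.014 -0;
9.4 -0 -5.3 0 -0.014 -0
```

Emit:
{"name": "move_arm", "arguments": {"rows": "8.3 0 -6.7 0 -0.014 0;8.1 0 -6.8 0 -0.014 0;8.3 0 -6.6 0 -0.014 0;8.5 0 -6.4 0 -0.014 0;8.6 0 -6.3 0 -0.014 0;8.8 0 -6.1 0 -0.014 0;8.9 0 -5.9 0 -0.014 0;9.1 0 -5.7 0 -0.014 0"}}

```text
time_s: 20.12
ee_pos: [0.4483, 0.1562, 0.3208]
eef_rot: [-3.141, -0.311, 0.177]
force: [2.6, 0.6, -6.5]
grip_width: 0.011
```

```bash
python3 lid.py 0.95 11 80
```

```text
t 20.125 theta 0.5164 r 0.2508 lat -0.0 beta 72.2 F [ 2.6  0.6 -6.5] M [-0.14  0.25 -0.05] w 0.011 q [ 0.27  0.    1.84 -0.03  0.99  0.1 ]
9.8 -0.1 -4.6 -0.001 -0.012 0.001;
9.1 0 -5.5 -0 -0.012 0;
9.3 -0 -5.2 -0 -0.012 0;
9.4 -0 -5 -0 -0.012 -0;
9.6 0 -4.8 0 -0.012 -0;
9.7 0 -4.5 0 -0.012 -0;
9.8 -0 -4.3 0 -0.012 -0;
9.9 -0 -4.1 0 -0.012 -0;
10 0 -3.8 -0 -0.012 0;
10.1 0 -3.6 0 -0.012 -0;
10.2 0 -3.3 0 -0.012 -0
```

Emit:
{"name": "move_arm", "arguments": {"rows": "9.4 0 -4.8 0 -0.012 0;9.1 0 -5.5 0 -0.012 0;9.3 0 -5.2 0 -0.012 0;9.4 0 -5 0 -0.012 0;9.6 0 -4.8 0 -0.012 0;9.7 0 -4.5 0 -0.012 0;9.8 0 -4.3 0 -0.012 0;9.9 0 -4.1 0 -0.012 0;10 0 -3.8 0 -0.012 0"}}

```text
time_s: 21.25
ee_pos: [0.5213, 0.1691, 0.3871]
eef_rot: [-3.14, -0.188, 0.179]
force: [-2.0, -1.6, -0.7]
grip_width: 0.0107
```

```bash
python3 lid.py 1.22 10 86
```

```text
t 21.25 theta 0.8805 r 0.2522 lat -0.0001 beta 79.2 F [-2.  -1.6 -0.7] M [-0.34  0.73 -0.  ] w 0.0107 q [ 0.25  0.17  1.49 -0.01  1.29  0.07]
9.8 -0.2 -0.6 -0.002 -0.012 0.002;
8.9 -0 -2.9 -0 -0.012 0;
8.9 0 -2.8 0 -0.012 -0;
9 -0 -2.6 -0 -0.012 0;
9 0 -2.4 0 -0.012 0;
9.1 -0 -2.2 -0 -0.012 -0;
9.1 0 -2 0 -0.012 -0;
9.2 0 -1.9 0 -0.012 0;
9.2 0 -1.7 0 -0.012 -0;
9.3 0 -1.5 -0 -0.012 0
```

Emit:
{"name": "move_arm", "arguments": {"rows": "9.4 0 -1.2 -0.001 -0.012 0;8.9 0 -2.9 0 -0.012 0;8.9 0 -2.8 0 -0.012 0;9 0 -2.6 0 -0.012 0;9 0 -2.4 0 -0.012 0;9.1 0 -2.2 0 -0.012 0;6 0 -1.3 0 -0.008 0;3 0 -0.6 0 -0.004 0;0 0 0 0 0 0;0 0 0 0 0 0"}}

```text
time_s: 22.5
ee_pos: [0.5845, 0.1802, 0.417]
eef_rot: [-3.141, -0.102, 0.179]
force: [-2.6, -1.0, -2.4]
grip_width: 0.011
```

```bash
python3 lid.py 1.345 8 90; python3 - <<'E'
from h import *
for n in ['side','top']:
    c=camera(n); W=cloud(c,camT(c)); np.savez(f'pics/{n}7.npz',W=W,color=c['color']); cv2.imwrite(f'pics/{n}7.png',c['color'])
E
```

```text
t 22.5 theta 1.1361 r 0.253 lat -0.0003 beta 84.2 F [-2.6 -1.  -2.4] M [-0.27  0.42 -0.03] w 0.011 q [ 0.24  0.35  1.2  -0.01  1.49  0.06]
8.1 -0.3 2 -0.001 -0.013 0.003;
7.4 0 -1.3 -0 -0.013 -0;
7.4 0 -1.2 0 -0.013 -0;
7.4 0 -1.1 -0 -0.013 -0;
7.4 -0 -1 -0 -0.013 0;
7.4 0 -0.9 -0 -0.013 -0;
7.4 -0 -0.8 0 -0.013 -0;
7.5 0 -0.8 0 -0.013 0
```

View pics/side7.png

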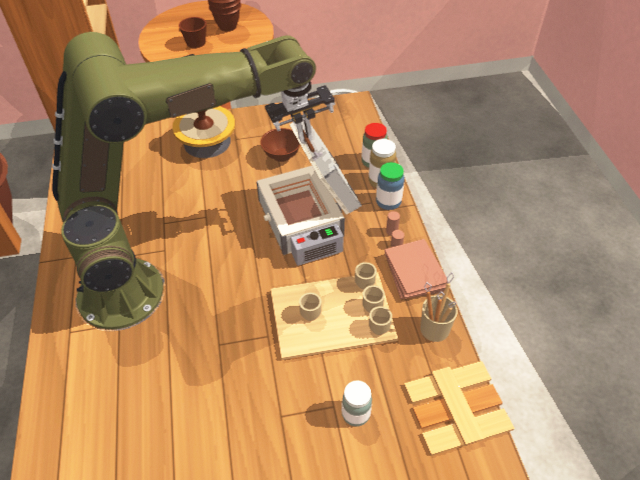

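View pics/top7.png

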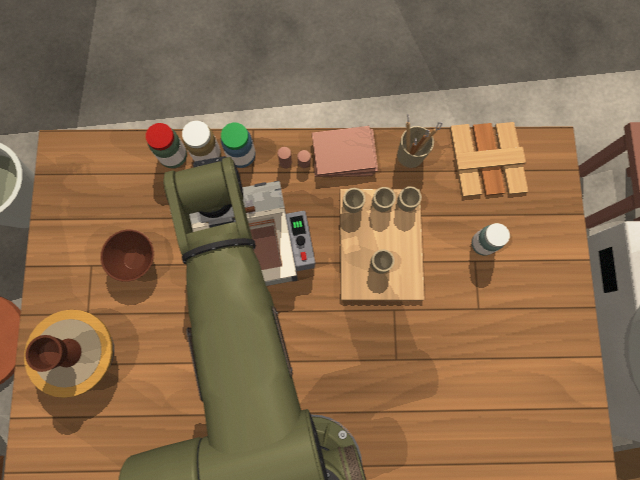

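```bash
cat > ang.py <<'E'
from h import *
KY=np.radians(10.1); xk=np.array([np.cos(KY),np.sin(KY),0]);yk=np.array([-np.sin(KY),np.cos(KY),0])
H=np.array([.4279,.1527,.1268])+.248*xk-np.array([0,0,.027])
def ang(W):
    d=W-H; x=d@xk;y=d@yk;z=d[...,2]
    m=(abs(y+.125)<.006)&(z>.06)&(z<.3)&(x>-.2)&(x<.15)
    P=np.c_[x[m],z[m]].astype(np.float32); r=cv2.minAreaRect(P)
    c=P.mean(0);u,s,vt=np.linalg.svd(P-c,full_matrices=False)
    return len(P),r,'theta',np.arctan2(abs(vt[0][1]),-vt[0][0]*np.sign(vt[0][1])),c
def front(W):
    # front face of lid: fit in lid frame - scan theta
    d=W-H; x=d@xk;y=d@yk;z=d[...,2]
    m=(abs(y)<.12)&(z>.12)&(z<.27)&(abs(y)>.0)&(x>-.25)&(x<.15)
    return np.c_[x[m],z[m]]
if __name__=='__main__':
    import sys
    for n in sys.argv[1:]:
        print(n,ang(np.load(f'pics/{n}.npz')['W']))
E
python3 ang.py side7 top7
```

```text
side7 (692, ((-0.026172976940870285, 0.12930671870708466), (0.05404992774128914, 0.17388591170310974), 24.761741638183594), 'theta', np.float32(1.1149826), array([-0.02949882,  0.1390628 ], dtype=float32))
top7 (64, ((-0.011223573237657547, 0.14276430010795593), (0.047254689037799835, 0.17301888763904572), 42.27328109741211), 'theta', np.float32(0.91355354), array([-0.04806972,  0.18522383], dtype=float32))
```

Emit:
{"name": "move_arm", "arguments": {"rows": "5 0 -0.9 0 -0.009 0;7.4 0 -1.3 0 -0.013 0;7.4 0 -1.2 0 -0.013 0;7.4 0 -1.1 0 -0.013 0;7.4 0 -1 0 -0.013 0;5 0 -0.6 0 -0.009 0;3 0 -0.3 0 -0.005 0;0 0 0 0 0 0;0 0 0 0 0 0;0 0 0 0 0 0"}}

```text
time_s: 23.85
ee_pos: [0.629, 0.1881, 0.4276]
eef_rot: [-3.141, -0.023, 0.179]
force: [-0.1, -2.0, -1.4]
grip_width: 0.0111
```

```bash
python3 lid.py 1.345 4 90; python3 - <<'E'
from h import *
n='side'
c=camera(n); W=cloud(c,camT(c)); np.savez(f'pics/{n}8.npz',W=W,color=c['color']); cv2.imwrite(f'pics/{n}8.png',c['color'])
E
python3 ang.py side8
```

```text
t 23.85 theta 1.296 r 0.2534 lat -0.0004 beta 88.7 F [-0.1 -2.  -1.4] M [-0.27  0.27  0.04] w 0.0111 q [ 0.23  0.5   0.97 -0.    1.65  0.06]
4 -0.4 3.4 -0.001 -0.006 0.003;
3.5 -0 -0.4 -0 -0.006 0;
3.5 0 -0.4 0 -0.006 0;
3.5 -0 -0.4 0 -0.006 -0
side8 (690, ((-0.006640619598329067, 0.13702911138534546), (0.054352644830942154, 0.17184272408485413), 15.787190437316895), 'theta', np.float32(1.2773854), array([-0.00770984,  0.1409135 ], dtype=float32))
```

Emit:
{"name": "move_arm", "arguments": {"rows": "3.5 0 -0.4 0 -0.006 0;3.5 0 -0.4 0 -0.006 0;3.5 0 -0.3 0 -0.006 0;2 0 0 0 0 0;0 0 0 0 0 0;0 0 0 0 0 0;0 0 0 0 0 0"}}

```text
time_s: 24.78
ee_pos: [0.6422, 0.1904, 0.4294]
eef_rot: [-3.141, -0.005, 0.179]
force: [-0.8, -1.7, -0.1]
grip_width: 0.0109
```

```bash
python3 lid.py 1.345 4 90; python3 - <<'E'
from h import *
for n in ['side','top','wrist']:
    T,o=pose();c=camera(n); W=cloud(c,camT(c,T)); np.savez(f'pics/{n}9.npz',W=W,color=c['color']); cv2.imwrite(f'pics/{n}9.png',c['color'])
E
python3 ang.py side9
```

```text
t 24.775 theta 1.3435 r 0.2534 lat -0.0004 beta 89.7 F [-0.8 -1.7 -0.1] M [-0.32  0.12  0.01] w 0.0109 q [0.23 0.54 0.9  0.   1.7  0.05]
0.6 -0.5 3.8 -0 -0.001 0.003;
0.2 -0 -0 -0 -0.001 0;
0.2 -0 -0 0 -0.001 -0;
0.2 0 -0 0 -0.001 -0
side9 (690, ((-0.0005352199077606201, 0.13823077082633972), (0.0540769025683403, 0.16480907797813416), 12.871582984924316), 'theta', np.float32(1.3333676), array([-0.00140872,  0.1415882 ], dtype=float32))
```

View pics/side9.png

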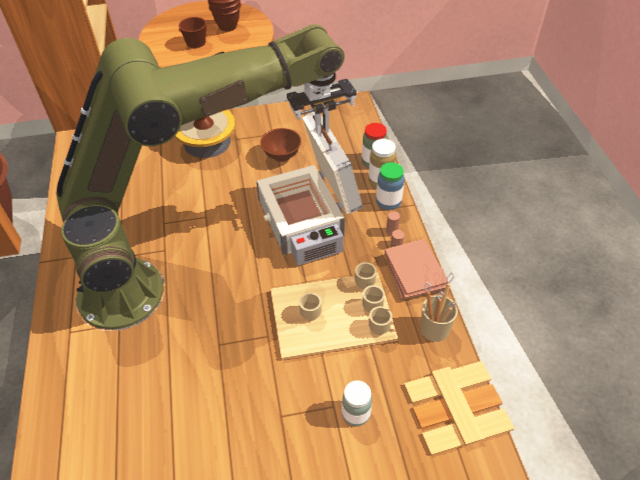

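View pics/wrist9.png

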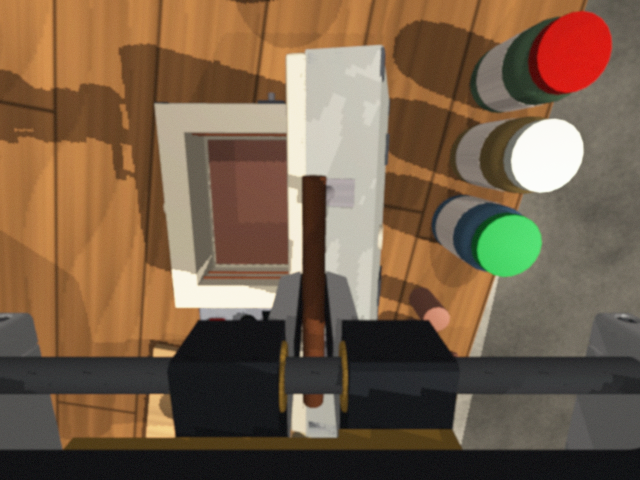

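The lid stands near upright, gripped on the bar at (314,290), and the cups, bowl and jar are in place. I'll hold for a moment, then check again.

Emit:
{"name": "move_arm", "arguments": {"rows": "0 0 0 0 0 0;0 0 0 0 0 0;0 0 0 0 0 0;0 0 0 0 0 0;0 0 0 0 0 0;0 0 0 0 0 0"}}

```text
time_s: 25.68
ee_pos: [0.6422, 0.1904, 0.4294]
eef_rot: [-3.141, -0.005, 0.179]
force: [-0.1, -2.2, -0.6]
grip_width: 0.0108
```

```bash
python3 lid.py; python3 - <<'E'
from h import *
for n in ['side']:
    c=camera(n); W=cloud(c,camT(c)); np.savez(f'pics/sideA.npz',W=W,color=c['color'])
W0=np.load('pics/side0.npz')['W'];I0=np.load('pics/side0.npz')['color']
for nm,(u,v) in dict(a=(366,275),b=(373,298),c=(380,320),jar=(357,390),bowl=(280,140)).items(): print(nm,W0[v,u].round(3),W[v,u].round(3))
print(sensors.get_obs()['joint_vel'].round(4))
E
python3 ang.py sideA; python3 lid.py
```

```text
t 25.675 theta 1.3434 r 0.2534 lat -0.0004 beta 89.7 F [-0.1 -2.2 -0.6] M [-0.38  0.17 -0.02] w 0.0108 q [0.23 0.54 0.9  0.   1.7  0.05]
a [ 0.715 -0.101  0.032] [ 0.714 -0.104  0.037]
b [ 0.714 -0.187  0.038] [ 0.715 -0.183  0.031]
c [ 0.716 -0.256  0.028] [ 0.716 -0.256  0.028]
jar [ 0.592 -0.49   0.119] [ 0.592 -0.489  0.118]
bowl [0.561 0.539 0.036] [0.561 0.538 0.036]
[-0.0007 -0.0009 -0.0006 -0.0001  0.0012  0.0013]
sideA (699, ((-0.00014406070113182068, 0.1369960904121399), (0.054408930242061615, 0.16706886887550354), 12.981003761291504), 'theta', np.float32(1.3388603), array([-0.00152549,  0.142621  ], dtype=float32))
t 25.725 theta 1.3434 r 0.2534 lat -0.0005 beta 89.7 F [-0.7 -1.7  0.1] M [-0.33  0.14 -0.04] w 0.011 q [0.23 0.54 0.9  0.   1.7  0.05]
```

```bash
python3 -c "
from station import ctrl
print(ctrl.hand_in())"
```

```text
the job is handed in; nothing more can be done
None
```

The fallen cup is back on its foot on the ware board, and the arm is holding the kiln lid still at its balance point by the handle. I handed the job in at about 26 s; it gave no verdict.

- **Cup:** I lowered it onto the board before letting go. Its rim then measured level at 80.5 mm, where 80 mm means it is standing on the board. The last pictures still show it upright there.
- **Lid:** The angle came out at 1.343 rad from the gripper position and about 1.344 rad from the side camera, against 1.345 rad. It was at rest, held at a 30 N grip setting. A second, rougher camera fit of the lid read slightly lower, at 1.339 rad, still inside the tolerance.
- **Other items:** The row cups, bowl and jar stayed where they were. Sample points on the bowl and jar moved 1 mm or less, and those on the cups matched within a few mm, which is about the picture noise.
- **Small disagreement:** As the lid swung up, the bar slid about 4 mm along the finger pads towards the tips. The grip stayed secure.

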